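Flatten the sharpening stone, then hold its jaw open at the marker

TASK

Take the flattening block out of its tray and rub the whole length of the sharpening stone in one slow lengthwise stroke from the fixed-jaw end to the spring-jaw end, the block lying along the stone, pressing all the way with about 10 N and never more than 25 N, while the stone stays clamped. Put the block back flat in its tray and let go; then pull the holder's spring jaw out by its upright handle until its pointer is level with the marker, and finish while still holding it there so that the stone can be lifted out. Leave the marker and everything else where it is.

Things in the scene. Friction and masses are not known exactly. Their poses are not given: they have to be found in the camera images.
- holder: steel sharpening-stone holder, fixed to the worktop, base plate 84 (x) x 278 (y) mm with its top 14 mm above the worktop. Origin on the worktop under the centre of the stone; z up; its own +y runs along the stone to the fixed jaw (18 mm thick, 36 mm high, against the stone's +y end), its -y to the spring jaw and beyond it the handle (base plate ends at y = -180 mm).
- stone: plain grey sharpening stone in the holder, 60 (x) x 150 (y) mm, axes as the holder's; origin at the centre of its top face, 54 mm above the worktop when unloaded (thickness 24 mm with its steel carrier). It sits on rubber springs and sinks straight down without tilting, about 1 mm for every 1.5 N pressed on it (10 N: 6 mm; 14 mm at most). Jaws stay below it: their tops are 36 to 37 mm above the worktop
- jaw (a joint): how far the spring jaw is pulled out along the holder's -y, m: 0 = clamped against the stone (as it starts), 0.048 = fully out. A spring pulls it back with 5 N at 0 plus 2.5 N per 10 mm (15 N at 40 mm); it snaps back if let go
- jaw_grip (a point): grip point of the spring jaw's upright dark handle, a plate 36 mm wide across the holder (x), 14 mm thick along the pull (y), standing up to 87 mm above the worktop; the point is in its middle, 74 mm above the worktop, 13 mm below its top edge. Its axes are the holder's. The jaw block itself (37 mm high) lies 18 mm away towards the stone, and the fingers pass above it
- jaw_index (a point): tip of the thin steel pointer, 3 mm wide, on the side of the spring jaw (-x side of the holder); it moves with the jaw
- marker (a joint): where the small aluminium marker stands on the holder's edge, m, on the same scale as the jaw: the pointer is level with the marker when the jaw's value equals this value (0.020 to 0.038). Stiffly set; must not be shifted
- marker_line (a point): top of the marker's upright rib (3 mm wide), 33 mm above the worktop, 5 mm beside the path of the pointer; pointer and rib are level when they agree along the holder's y
- block: loose flattening block, 0.2 kg, 75 (x) x 44 (y) mm and 24 mm high, with a black rib to grip on top: 60 long (x), 22 wide (y), reaching 51 mm above the underside (the rib's sides run from 24 to 51 mm). Origin at the centre of its underside; starts lying in the tray
- tray: shallow grey plastic tray, fixed to the worktop, outside 100 (x) x 70 (y) x 14 mm, walls and floor 4 mm. Origin at the centre of its underside. The block lies in it with the long sides parallel. Note: wall cabinets hang over the back of the worktop (fronts about 0.62 m ahead of the robot, undersides about 0.56 m up): carry the block low (0.10 m clears the handle) and swing sideways drawn back towards the robot
- jar: bystander: round jar, 66 mm across, 82 mm high, near the tray; it and the tray may change places. Origin under its centre
- lemon: bystander: lemon, 72 x 57 x 58 mm, behind the holder; origin under its centre
- garlic: bystander: garlic bulb, 60 mm across, 59 mm high, behind the holder; origin under its centre
- dots_glass: bystander: glass, 77 mm across, 89 mm high, at the back; origin under its centre
- fork: bystander: steel fork lying flat, 199 (y) x 24 x 11 mm, at the back; origin under its centre

How it is judged:
By the outcome, as a careful person would: the job done as asked, in the order asked, and still so for the second after the job is handed in, while the arm keeps its last pose, push and grip.
It also fails if it takes over 72 s, if anything falls off the work surface, if the arm or the gripper's body presses on something with over 40 N, if the wrist force passes 120 N, or if a joint passes its speed limit or range.

ROBOT

A 7-joint arm with a two-finger parallel gripper is mounted at the origin on a cart in front of the work surface, level with it; the furniture and walls round the work are solid. World frame = base frame: x ahead of the robot, y to its left, z up, the work surface at z = 0. Lengths are in m, angles in rad, forces in N, time in s.
With the tool pointing down it reaches from about 0.4 to 0.85 m from the base axis. Payload 10.4 kg.
Tool frame: the origin (TCP) lies on the centre line of the jaws, within the pads' length; the fingertips stand 14 mm ahead of it and the grasp point (between the pads) lies 5 mm behind it (manip.tip_reach is the distance from the TCP to the fingertips, in m); z points along the fingers, y is the line along which they close (so a half turn about z gives the same grasp; the last joint's range is limited). The gripper opens to 85 mm and grips with 20 to 120 N. Pads are 22 mm wide; open, the fingers measure 114 mm over their backs; the gripper's body (76 mm by 85 mm) begins 54 mm behind the grasp point. The pads swing forward as they close: fully open they stand 13 mm farther back than shut.
Start: joints at [1.304, 0.332, -0.065, 1.46, 0.022, 1.35, -0.088], TCP at [0.151, -0.607, 0.245] pointing down, gripper open.
Joint ranges: [-2.6, 2.6], [-0.5, 2.12], [-1.47, 1.34], [0.16, 2.42], [-1.27, 4.41], [0.06, 2.06], [-2.6, 2.6]. Speed limits (rad/s): [2.22, 2.22, 2.79, 2.79, 3.14, 3.14, 3.14].

INTERFACE

Orientations are given as a unit quaternion [x, y, z, w].
In Python, from workcell import manip gives the robot as it stands.
- The arm moves only by the shell command python3 -m pendant 'ROWS' [FORCE]. ROWS is JSON, a list of rows, each a list of 7 numbers: the shift along the tool's x, y, z in units of 50 mm (1.0 is 50 mm), then the turn, a rotation vector about the tool's x, y, z in units of 8 degrees (1.0 is 8 degrees), then the opening, from -1 (shut) to 1 (fully open), so that 0 is half open. In form: [[dx, dy, dz, ax, ay, az, jaw], ...]. A call has exactly 10 rows; each row is the pose to reach, as a shift and turn from the pose commanded when the call began, along the tool's axes at that moment; what a row does not reach only later rows make up. A row lasts 1/8 s, in which the tool goes at most 62.5 mm and 10.7 degrees, less where a joint would pass 70% of its speed; a pose out of reach is approached as far as the arm can. A call with a gripper value outside its range is refused whole. The fingers move at their own pace and stop on an object; FORCE is the grip in N (left out, the last holds). Time passes only in rows, so rows that repeat a pose let the fingers close, or fill a call up. It gives the time, the measured TCP pose, the force, the opening and the grip force at its end, in the units of the state.
- manip.get_obs(): the state, without advancing time (a new reading comes with each control period).
- manip.camera(name): name is "scene" or "top" or "wrist"; returns (picture, depth): 420x560x3 uint8, red, green, blue; 420x560 float32, m along the optical axis (not along the pixel's ray), 0 where there is no reading.
- manip.get_calibration(name): a dict with "fx", "fy", "cx", "cy" (pixels), "xyz" and "orientation" of the camera in the world. Camera axes: x right, y up, looking along -z (the intrinsics and any distortion apply to the point x, -y, -z); pixel columns grow to the right and rows downward; lengths in m; the calibration is good to about 2 mm. A picture is of the moment at which its call begins: read the wrist's pose just before it. get_calibration takes no time and is no camera call; for the wrist camera it gives the pose at the moment of the call.
- manip.hand_in(): hands the job in; it is judged then, once.
Trained networks look in the newest picture that a camera, given by its name, has taken for a name from the list of things; names that differ only in an ending like _2 or _b are one class to them, and where a whole thing is asked for, a point or a joint stands for the part that bears it (a point fixed in the world has none). Each returns a list of dicts, best first, with "p" (0 to 1); they miss things now and then, are a little off and sometimes report something else, mostly with a low value. They report only what shows in the picture. A call takes as long as a camera call.
- manip.find_in(thing, camera): "box" ([left, top, right, bottom] in pixels, round what is visible of it).
- manip.trace(thing, camera): "pixels" (420x560 bool, what is visible of it) and "box" ([left, top, right, bottom] in pixels, round what is visible of it).
- manip.tip_of(thing, camera): "pixel" ([column, row] in pixels: a listed point, or the origin of a listed thing).
The state is a dict: "clock": time; "joint_pos": joint angles; "joint_velocities": joint speeds; "tau": joint torques, N m; "position": TCP position; "ee_rot": TCP orientation; "ft_force": force on the tool from outside, world axes, zero at the start; "torque": the same for the moment, N m; "grip_width": opening from 0.0 (shut) to 1.0 (fully open); "grasp_force": force on a finger pad.
Only numpy, scipy, OpenCV 4.12 (cv2) and the standard library are available. Lean on these libraries where they do the work, as an engineer would, in place of code of your own. Each camera call takes 0.05 s, during which the arm holds its last target. There are 200 camera calls.

## Working session

There is one attempt and no reset: what is moved stays moved. The work goes in short steps, Python scripts to look and compute and a shell command to move; the robot and the scene stay as the last step left them, time stands still between calls to the robot, and variables do not carry over. Pictures are saved under pics/ and viewed, at most 13 in all, crops included, and the job is handed in when it is done.

```bash
ls; mkdir -p pics
cat > h.py <<'E'
import numpy as np, cv2
from scipy.spatial.transform import Rotation as R
from workcell import manip
def ray(cal,px):
    p=np.array([(px[0]-cal['cx'])/cal['fx'],-(px[1]-cal['cy'])/cal['fy'],-1.0])
    return np.array(cal['xyz']),R.from_quat(cal['orientation']).apply(p)
def onz(cal,px,z):
    o,d=ray(cal,px); return o+d*(z-o[2])/d[2]
def pts(cal,depth,mask):
    v,u=np.nonzero(mask&(depth>0)); d=depth[v,u]
    p=np.stack([(u-cal['cx'])/cal['fx']*d,-(v-cal['cy'])/cal['fy']*d,-d],1)
    return np.array(cal['xyz'])+R.from_quat(cal['orientation']).apply(p)
def snap(n,f):
    cal=manip.get_calibration(n); im,d=manip.camera(n); cv2.imwrite('pics/'+f,im[:,:,::-1]); return cal,im,d
E
python3 - <<'E'
from h import *
o=manip.get_obs(); print({k:np.round(v,3) for k,v in o.items()}, manip.tip_reach)
for n in ['top','scene']:
    cal,im,d=snap(n,n+'1.png'); print(n,cal)
    for t in ['holder','stone','block','tray','jar','jaw_grip','jaw_index','marker_line']:
        r=manip.tip_of(t,n)
        if r: 
            px=r[0]['pixel']; z={'stone':.054,'jaw_grip':.074,'marker_line':.033,'jaw_index':.033}.get(t,0)
            print(t,round(r[0]['p'],2),np.round(px,1),np.round(onz(cal,px,z),3))
E
```

```text
pics
{'clock': np.float64(0.0), 'joint_pos': array([ 1.304,  0.333, -0.065,  1.461,  0.022,  1.35 , -0.088]), 'joint_velocities': array([-0.001, -0.001, -0.001, -0.   , -0.   ,  0.   , -0.002]), 'tau': array([-1.0000e-03, -6.2544e+01,  4.9000e-02, -3.9161e+01,  1.6000e-02,
        1.0000e-02,  0.0000e+00]), 'position': array([ 0.151, -0.606,  0.245]), 'ee_rot': array([ 0.993,  0.122, -0.   , -0.001]), 'ft_force': array([ 0.548,  0.255, -0.872]), 'torque': array([ 0.051, -0.008, -0.017]), 'grasp_force': np.float64(0.0), 'grip_width': np.float64(0.999)} 0.014
top {'fx': 508.91692635950994, 'fy': 508.91692635950994, 'cx': 279.9690992502473, 'cy': 205.55688535278315, 'xyz': array([ 0.44177782, -0.21855233,  1.23153156]), 'orientation': array([ 0.053804  , -0.03927334, -0.69539642,  0.71553236])}
holder 0.8 [196.4 244.1] [0.505 0.009 0.   ]
stone 0.69 [199.8 243.6] [ 0.503 -0.009  0.054]
block 0.98 [326.8 249.7] [ 0.5   -0.307  0.   ]
tray 0.62 [331.6 249.1] [ 0.502 -0.318  0.   ]
jar 0.65 [386.7 245.1] [ 0.516 -0.45   0.   ]
jaw_grip 0.77 [244.9 242.6] [ 0.508 -0.115  0.074]
jaw_index 0.85 [236.8 259.7] [ 0.469 -0.094  0.033]
scene {'fx': 379.3535987989519, 'fy': 379.3535987989519, 'cx': 279.920401128854, 'cy': 210.75374934209026, 'xyz': array([0.30070372, 0.26106995, 0.72835068]), 'orientation': array([-0.09334265,  0.33043748,  0.90395794, -0.2548691 ])}
holder 0.6 [264.  318.4] [ 0.5   -0.003  0.   ]
stone 0.7 [263.3 307.8] [ 0.498 -0.     0.054]
block 0.68 [330.7 215.7] [ 0.506 -0.315  0.   ]
tray 0.96 [330.4 212. ] [ 0.512 -0.326  0.   ]
jar 0.9 [352.9 182.5] [ 0.507 -0.45   0.   ]
jaw_grip 0.77 [290.  252.9] [ 0.512 -0.124  0.074]
jaw_index 0.66 [296.9 278.7] [ 0.481 -0.1    0.033]
marker_line 0.38 [300.  271.9] [ 0.483 -0.117  0.033]
```

View pics/top1.png

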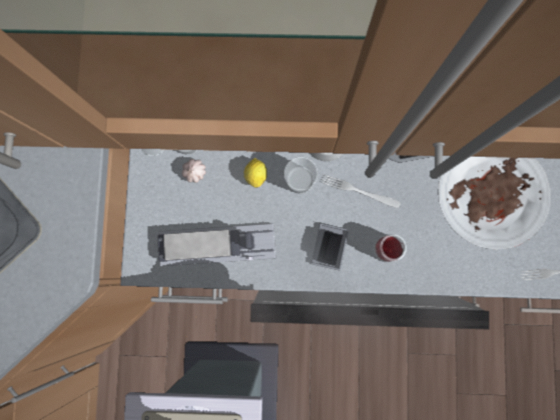

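View pics/scene1.png

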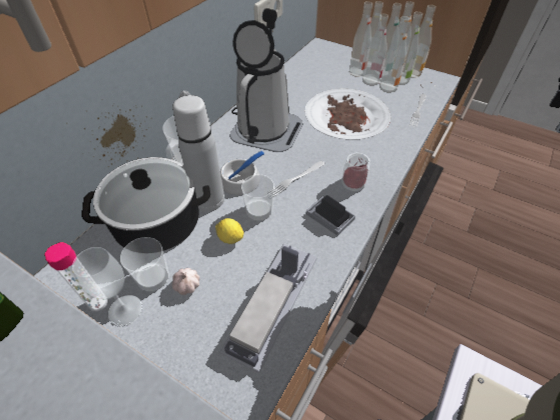

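Run:
```python
from h import *
# point clouds: stone top, block rib top, tray
for n in ['top','scene']:
    cal=manip.get_calibration(n); im,d=manip.camera(n)
    for t,lo,hi in [('stone',.044,.064),('block',.040,.062),('block',.018,.034),('tray',.006,.022),('jaw_grip',.075,.1)]:
        r=manip.trace(t,n)
        if not r: print(n,t,'none'); continue
        P=pts(cal,d,r[0]['pixels']); z=P[:,2]; m=(z>lo)&(z<hi); Q=P[m]
        if len(Q)<20: print(n,t,len(Q), len(P), np.round(np.percentile(z,[5,50,95]),3) if len(z) else ''); continue
        (c,s,a)=cv2.minAreaRect((Q[:,:2]*1000).astype(np.float32))
        print(n,t,round(r[0]['p'],2),len(Q),'z',np.round(np.percentile(Q[:,2],[5,50,95]),3),'c',np.round(c,1),'s',np.round(s,1),'a',round(a,1),'mean',np.round(Q.mean(0)*1000,1))
```

```text
top stone 0.85 1631 z [0.049 0.053 0.057] c [501.1   0.8] s [ 59.9 151.1] a 6.0 mean [500.7  -1.   53.4]
top block 0.75 257 z [0.05  0.054 0.058] c [ 504.2 -310.5] s [22.1 60. ] a 76.5 mean [ 504.  -310.2   54. ]
top block 0.75 305 z [0.023 0.028 0.031] c [ 503.4 -310.5] s [44.1 73.2] a 77.3 mean [ 500.9 -308.4   27.5]
top tray none
top jaw_grip 0.7 101 z [0.08  0.085 0.089] c [ 513.1 -120.5] s [36.1 14. ] a 3.0 mean [ 513.2 -121.    85.1]
scene stone 0.84 2392 z [0.051 0.053 0.055] c [ 5.014e+02 -2.000e-01] s [ 60.5 150.9] a 5.6 mean [499.6   5.9  53.3]
scene block 0.63 254 z [0.042 0.054 0.057] c [ 504.1 -310.5] s [23.5 60.1] a 76.9 mean [ 503.  -306.8   51.7]
scene block 0.63 279 z [0.02  0.027 0.031] c [ 504.7 -307.2] s [42.8 76.8] a 82.2 mean [ 499.5 -298.    26.5]
scene tray 0.7 229 z [0.007 0.012 0.015] c [ 508.  -311.9] s [ 71.5 101. ] a 79.2 mean [ 502.7 -296.2   11.5]
scene jaw_grip 0.63 124 z [0.076 0.085 0.088] c [ 512.3 -119.7] s [33.9 12. ] a 6.7 mean [ 511.4 -118.5   83.9]
```

The top view shows the stone at about (197, 244) with the fixed jaw at its left end (+y). The handle is at (250, 242), the tray and block at (330, 247), and the jar at (390, 248). The scene view agrees. The fits match the given sizes: the stone is at (0.501, 0.000) with yaw of about 5.8°, and the block is at (0.504, -0.3105) with yaw of about -13.2°.

```bash
cat >> h.py <<'E'
def go(pos,yaw,src=None):
    "units for a row bringing the TCP to pos, tool x at yaw deg, pointing down"
    o=manip.get_obs() if src is None else src
    Rc=R.from_quat(o['ee_rot']); Rt=R.from_euler('z',yaw,degrees=True)*R.from_euler('x',180,degrees=True)
    d=Rc.inv().apply(np.array(pos)-o['position'])/.05; w=np.degrees((Rc.inv()*Rt).as_rotvec())/8
    print(np.round(d,3).tolist(),np.round(w,3).tolist(),'rows',np.linalg.norm(d)*50/62.5,np.linalg.norm(w)*8/10.7)
E
python3 -c "
from h import *
go((.504,-.3105,.16),-13.2)"
```

```text
[8.283, -4.041, 1.707] [0.001, -0.0, 3.396] rows 7.498186559489875 2.538960082890154
```

```bash
python3 -m pendant '[[0.83,-0.4,0.17,0,0,0.34,0.3],[1.66,-0.81,0.34,0,0,0.68,0.3],[2.6,-1.3,0.5,0,0,1.1,0.3],[3.6,-1.8,0.7,0,0,1.6,0.3],[4.6,-2.3,0.9,0,0,2.1,0.3],[5.6,-2.8,1.1,0,0,2.6,0.3],[6.6,-3.3,1.4,0,0,3.0,0.3],[7.6,-3.7,1.6,0,0,3.4,0.3],[8.28,-4.04,1.71,0,0,3.4,0.3],[8.28,-4.04,1.71,0,0,3.4,0.3]]' 60
python3 - <<'E'
from h import *
cal,im,d=snap('wrist','w1.png')
r=manip.trace('block','wrist')
for x in r[:1]:
    P=pts(cal,d,x['pixels'])
    for lo,hi in [(.045,.065),(.018,.034)]:
        Q=P[(P[:,2]>lo)&(P[:,2]<hi)]
        if len(Q)>20: c,s,a=cv2.minAreaRect((Q[:,:2]*1000).astype(np.float32)); print(lo,np.round(c,1),np.round(s,1),round(a,1),np.round(np.median(Q[:,2]),4))
go((.504,-.3105,.045),-13.2)
E
```

```text
clock: 2.75
position: [0.5062, -0.3071, 0.1593]
ee_rot: [0.994, -0.112, 0.0, -0.001]
ft_force: [-0.8, 0.1, 0.4]
grip_width: 0.648
grasp_force: 0.0
0.045 [ 505.9 -313.1] [21.6 59.4] 76.7 0.0539
0.018 [ 506.  -312.9] [44.1 74.3] 76.8 0.027
[0.006, -0.01, 2.295] [0.003, 0.002, -0.002] rows 1.836166426085505 0.0031213989813561435
```

View pics/w1.png

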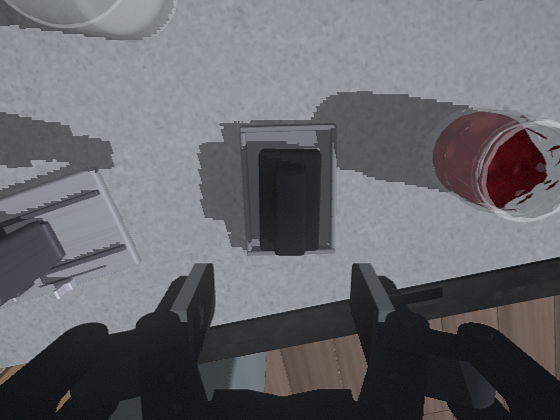

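The wrist view shows the block in the tray, with the rib from (290, 165) to (290, 250), centred between the fingers to within a few pixels. The jar is well clear on the right.

```bash
python3 -m pendant '[[0.03,0.03,0.6,0,0,0,0.3],[0.03,0.03,1.2,0,0,0,0.3],[0.03,0.03,1.8,0,0,0,0.3],[0.03,0.03,2.1,0,0,0,0.3],[0.03,0.03,2.3,0,0,0,0.3],[0.03,0.03,2.3,0,0,0,0.3],[0.03,0.03,2.3,0,0,0,-0.7],[0.03,0.03,2.3,0,0,0,-0.7],[0.03,0.03,2.3,0,0,0,-0.7],[0.03,0.03,2.3,0,0,0,-0.7]]' 60
```

```text
clock: 4.1
position: [0.5056, -0.3127, 0.0458]
ee_rot: [0.993, -0.115, 0.001, 0.0]
ft_force: [-1.2, 0.2, 5.8]
grip_width: 0.247
grasp_force: 60.2
```

```bash
python3 -m pendant '[[0,0,-0.6,0,0,0,-0.7],[0,0,-1.2,0,0,0,-0.7],[0,0,-1.8,0,0,0,-0.7],[0,0,-2.15,0,0,0,-0.7],[-0.4,0.1,-2.15,0,0,-1.0,-0.7],[-0.9,0.2,-2.15,0,0,-2.0,-0.7],[-1,0.2,-2.15,0,0,-3.2,-0.7],[-1,0.2,-2.15,0,0,-4.4,-0.7],[-1,0.2,-2.15,0,0,-5.5,-0.7],[-1,0.2,-2.15,0,0,-5.5,-0.7]]' 60
python3 -c "
from h import *
print(manip.get_obs()['joint_pos'])
go((.4968,.0418,.15),95.8)"
```

```text
clock: 5.35
position: [0.4537, -0.3105, 0.1518]
ee_rot: [0.964, 0.265, -0.0, -0.0]
ft_force: [0.4, 1.3, -2.7]
grip_width: 0.244
grasp_force: 59.1
[ 0.84569663  0.26704025 -0.37811659  1.76177524  0.10750416  1.13397712
 -0.60076169]
[4.34, -5.618, 0.039] [-0.007, -0.002, -8.137] rows 5.679510857487385 6.083401124072255
```

```bash
python3 -m pendant '[[0.3,-0.4,0,0,0,-0.6,-0.7],[0.9,-1.2,0,0,0,-1.7,-0.7],[1.5,-2.0,0,0,0,-2.8,-0.7],[2.2,-2.8,0,0,0,-4.0,-0.7],[2.8,-3.6,0,0,0,-5.2,-0.7],[3.4,-4.4,0.02,0,0,-6.3,-0.7],[3.9,-5.1,0.04,0,0,-7.4,-0.7],[4.34,-5.62,0.04,0,0,-8.14,-0.7],[4.34,-5.62,0.04,0,0,-8.14,-0.7],[4.34,-5.62,0.04,0,0,-8.14,-0.7]]' 60
python3 - <<'E'
from h import *
o=manip.get_obs(); print(o['position'],o['ft_force'],o['joint_pos'])
cal,im,d=snap('scene','s2.png')
r=manip.trace('block','scene')
if r:
    P=pts(cal,d,r[0]['pixels']); print(np.round(np.percentile(P,[2,50,98],axis=0),4))
    Q=P[(P[:,2]>.11)&(P[:,2]<.16)]; c,s,a=cv2.minAreaRect((Q[:,:2]*1000).astype(np.float32)); print(c,s,a)
go((.4968,.0418,.1),95.8)
E
```

```text
clock: 6.6
position: [0.4966, 0.0411, 0.15]
ee_rot: [0.671, 0.741, -0.0, -0.0]
ft_force: [0.2, -0.7, -2.8]
grip_width: 0.241
grasp_force: 59.1
[0.49659059 0.04108034 0.15001114] [ 0.15909046 -0.68291761 -2.82762002] [ 0.51375609  0.20861085 -0.75188486  1.87570196  0.15827987  1.11812815
 -0.19780394]
[[0.4723 0.0319 0.111 ]
 [0.4886 0.0646 0.1321]
 [0.5133 0.0777 0.1602]]
(494.8609924316406, 50.860965728759766) (45.44438171386719, 52.562015533447266) 5.4985246658325195
[0.026, 0.006, 1.002] [-0.003, 0.004, -0.016] rows 0.8017928884541315 0.012284607808699794
```

View pics/s2.png

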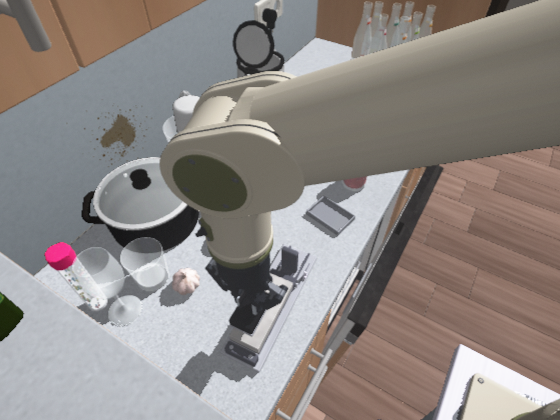

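The scene view shows the block held over the fixed-jaw end of the stone at about (255, 310), aligned with the stone. The empty tray is at (330, 215).

```bash
python3 -m pendant '[[0.03,0.01,0.4,0,0,0,-0.7],[0.03,0.01,0.7,0,0,0,-0.7],[0.03,0.01,0.95,0,0,0,-0.7],[0.03,0.01,1.0,0,0,0,-0.7],[0.03,0.01,1.05,0,0,0,-0.7],[0.03,0.01,1.09,0,0,0,-0.7],[0.03,0.01,1.12,0,0,0,-0.7],[0.03,0.01,1.14,0,0,0,-0.7],[0.03,0.01,1.14,0,0,0,-0.7],[0.03,0.01,1.14,0,0,0,-0.7]]' 60
```

```text
clock: 7.95
position: [0.4974, 0.0433, 0.0936]
ee_rot: [0.67, 0.742, 0.0, 0.0]
ft_force: [-0.2, -0.4, 2.1]
grip_width: 0.242
grasp_force: 59.7
```

```bash
python3 -m pendant '[[0,0,0.02,0,0,0,-0.7],[0,0,0.04,0,0,0,-0.7],[0,0,0.06,0,0,0,-0.7],[0,0,0.07,0,0,0,-0.7],[0,0,0.07,0,0,0,-0.7],[0,0,0.07,0,0,0,-0.7],[-0.02,0,0.07,0,0,0,-0.7],[-0.05,0,0.07,0,0,0,-0.7],[-0.09,0,0.07,0,0,0,-0.7],[-0.13,0,0.07,0,0,0,-0.7]]' 60
```

```text
clock: 9.2
position: [0.4982, 0.0387, 0.0903]
ee_rot: [0.669, 0.743, 0.001, -0.0]
ft_force: [0.0, 4.8, 7.5]
grip_width: 0.247
grasp_force: 60.3
```

```bash
python3 -m pendant '[[-0.04,0,0,0,0,0,-0.7],[-0.08,0,0,0,0,0,-0.7],[-0.12,0,0,0,0,0,-0.7],[-0.16,0,0,0,0,0,-0.7],[-0.2,0,0,0,0,0,-0.7],[-0.24,0,0,0,0,0,-0.7],[-0.28,0,0,0,0,0,-0.7],[-0.32,0,0,0,0,0,-0.7],[-0.36,0,0,0,0,0,-0.7],[-0.4,0,0,0,0,0,-0.7]]' 60
```

```text
clock: 10.45
position: [0.5003, 0.0188, 0.0904]
ee_rot: [0.669, 0.743, 0.001, -0.0]
ft_force: [-0.4, 5.8, 6.5]
grip_width: 0.244
grasp_force: 60.3
```

```bash
python3 -m pendant '[[-0.04,0,0.01,0,0,0,-0.7],[-0.08,0,0.01,0,0,0,-0.7],[-0.12,0,0.01,0,0,0,-0.7],[-0.16,0,0.01,0,0,0,-0.7],[-0.2,0,0.01,0,0,0,-0.7],[-0.24,0,0.01,0,0,0,-0.7],[-0.28,0,0.01,0,0,0,-0.7],[-0.32,0,0.01,0,0,0,-0.7],[-0.36,0,0.01,0,0,0,-0.7],[-0.4,0,0.01,0,0,0,-0.7]]' 60
```

```text
clock: 11.7
position: [0.5025, -0.001, 0.0899]
ee_rot: [0.669, 0.743, 0.001, -0.0]
ft_force: [-0.5, 5.5, 6.9]
grip_width: 0.248
grasp_force: 60.4
```

```bash
python3 -m pendant '[[-0.04,0,0,0,0,0,-0.7],[-0.08,0,0,0,0,0,-0.7],[-0.12,0,0,0,0,0,-0.7],[-0.16,0,0,0,0,0,-0.7],[-0.2,0,0,0,0,0,-0.7],[-0.24,0,0,0,0,0,-0.7],[-0.28,0,0,0,0,0,-0.7],[-0.32,0,0,0,0,0,-0.7],[-0.36,0,0,0,0,0,-0.7],[-0.4,0,0,0,0,0,-0.7]]' 60
```

```text
clock: 12.95
position: [0.5045, -0.0209, 0.0899]
ee_rot: [0.669, 0.743, 0.001, -0.0]
ft_force: [-0.6, 6.4, 7.5]
grip_width: 0.244
grasp_force: 60.4
```

```bash
python3 -m pendant '[[-0.05,0,0,0,0,0,-0.7],[-0.1,0,0,0,0,0,-0.7],[-0.15,0,0,0,0,0,-0.7],[-0.2,0,0,0,0,0,-0.7],[-0.25,0,0,0,0,0,-0.7],[-0.3,0,0,0,0,0,-0.7],[-0.35,0,0,0,0,0,-0.7],[-0.4,0,0,0,0,0,-0.7],[-0.45,0,0,0,0,0,-0.7],[-0.48,0,0,0,0,0,-0.7]]' 60
```

```text
clock: 14.2
position: [0.507, -0.0449, 0.0899]
ee_rot: [0.669, 0.743, 0.001, -0.0]
ft_force: [-0.8, 6.5, 7.5]
grip_width: 0.244
grasp_force: 60.4
```

```bash
python3 -m pendant '[[0,0,-0.1,0,0,0,-0.7],[0,0,-0.3,0,0,0,-0.7],[0,0,-0.7,0,0,0,-0.7],[0,0,-1.1,0,0,0,-0.7],[0,-0.2,-1.25,0,0,0.2,-0.7],[0,-0.7,-1.25,0,0,1.0,-0.7],[-0.2,-1.0,-1.25,0,0,2.1,-0.7],[-0.6,-1.0,-1.25,0,0,3.2,-0.7],[-0.9,-1.0,-1.25,0,0,4,-0.7],[-0.9,-1.0,-1.25,0,0,4,-0.7]]' 60
python3 -c "
from h import *
go((.48,-.3125,.14),-13.2)"
```

```text
clock: 15.45
position: [0.4602, -0.0976, 0.1513]
ee_rot: [0.849, 0.528, -0.001, -0.0]
ft_force: [0.5, 0.4, -2.5]
grip_width: 0.247
grasp_force: 59.2
[-3.68, 2.256, 0.226] [-0.003, 0.009, 9.619] rows 3.4581348098845006 7.192092883171466
```

```bash
python3 -m pendant '[[-0.3,0.2,0,0,0,0.8,-0.7],[-0.8,0.5,0,0,0,2.0,-0.7],[-1.4,0.9,0,0,0,3.3,-0.7],[-2,1.2,0,0,0,4.6,-0.7],[-2.6,1.6,0,0,0,5.9,-0.7],[-3.2,2,0,0,0,7.2,-0.7],[-3.68,2.26,0,0,0,8.5,-0.7],[-3.68,2.26,0.1,0,0,9.62,-0.7],[-3.68,2.26,0.2,0,0,9.62,-0.7],[-3.68,2.26,0.23,0,0,9.62,-0.7]]' 60
python3 - <<'E'
from h import *
# tray pose from scene & top
for n in ['scene','top']:
    cal=manip.get_calibration(n); im,d=manip.camera(n)
    r=manip.trace('tray',n)
    if r:
        P=pts(cal,d,r[0]['pixels']); Q=P[(P[:,2]>.0)&(P[:,2]<.02)]
        if len(Q)>20: c,s,a=cv2.minAreaRect((Q[:,:2]*1000).astype(np.float32)); print(n,np.round(c,1),np.round(s,1),round(a,1))
go((.5056,-.3127,.07),-13.2)
E
```

```text
clock: 16.7
position: [0.4816, -0.3104, 0.1398]
ee_rot: [0.994, -0.111, -0.0, -0.0]
ft_force: [-0.0, -0.2, -2.1]
grip_width: 0.246
grasp_force: 59.3
scene [ 506.9 -311.5] [74.3 99.8] 79.1
[0.469, -0.078, 1.41] [0.0, -0.002, 0.031] rows 1.1904908212470053 0.02297037081377925
```

```bash
python3 -m pendant '[[0.3,-0.05,0.2,0,0,0.03,-0.7],[0.47,-0.08,0.7,0,0,0.03,-0.7],[0.47,-0.08,1.1,0,0,0.03,-0.7],[0.47,-0.08,1.3,0,0,0.03,-0.7],[0.47,-0.08,1.4,0,0,0.03,-0.7],[0.47,-0.08,1.55,0,0,0.03,-0.7],[0.47,-0.08,1.7,0,0,0.03,-0.7],[0.47,-0.08,1.8,0,0,0.03,-0.7],[0.47,-0.08,1.86,0,0,0.03,-0.7],[0.47,-0.08,1.86,0,0,0.03,-0.7]]' 60
```

```text
clock: 18.15
position: [0.5055, -0.3129, 0.0472]
ee_rot: [0.993, -0.116, -0.0, -0.0]
ft_force: [-0.3, -0.2, -1.1]
grip_width: 0.239
grasp_force: 59.3
```

```bash
python3 -m pendant '[[0,0,0.015,0,0,0,-0.7],[0,0,0.03,0,0,0,-0.7],[0,0,0.03,0,0,0,-0.7],[0,0,0.03,0,0,0,-0.2],[0,0,0.03,0,0,0,0.2],[0,0,0.03,0,0,0,0.2],[0,0,-0.2,0,0,0,0.2],[0,0,-0.7,0,0,0,0.2],[0,0,-1.4,0,0,0,0.2],[0,0,-2.1,0,0,0,0.2]]' 60
python3 - <<'E'
from h import *
cal,im,d=snap('wrist','w3.png')
r=manip.trace('block','wrist')
P=pts(cal,d,r[0]['pixels'])
for lo,hi in [(.045,.065),(.018,.034)]:
    Q=P[(P[:,2]>lo)&(P[:,2]<hi)]
    if len(Q)>20: c,s,a=cv2.minAreaRect((Q[:,:2]*1000).astype(np.float32)); print(lo,np.round(c,1),np.round(s,1),round(a,1),np.round(np.percentile(Q[:,2],[5,50,95]),4))
go((.48,-.22,.20),5.8)
E
```

```text
clock: 19.4
position: [0.5056, -0.3129, 0.1543]
ee_rot: [0.993, -0.116, 0.0, 0.0]
ft_force: [0.3, 0.9, 0.3]
grip_width: 0.602
grasp_force: 0.0
0.045 [ 505.8 -313.9] [22.1 59.3] 76.8 [0.051  0.0539 0.0552]
0.018 [ 506. -314.] [44. 74.] 76.6 [0.0249 0.027  0.0282]
[-0.964, -1.699, -0.861] [0.025, -0.047, -2.389] rows 1.7078466928244946 1.786673939659288
```

View pics/w3.png

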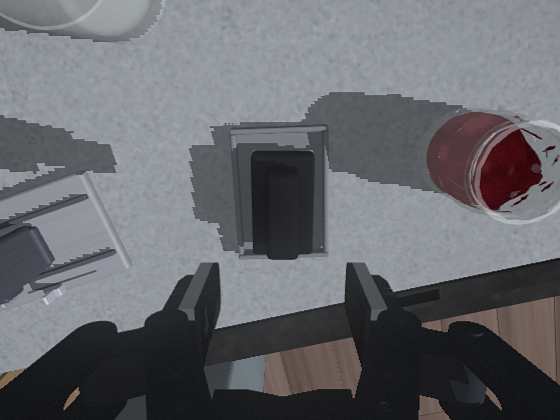

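The block lies flat in the tray at its original heights, rib at about (283, 205), with the jar untouched. The marker is visible at the left edge, at about (52, 295). I'll go above the pointer and marker to measure the gap.

```bash
python3 -m pendant '[[-0.3,-0.5,-0.4,0,0,-0.5,0],[-0.6,-1,-0.7,0,0,-1.2,0],[-1,-1.7,-0.7,0,0,-2,0],[-1.3,-2.6,-0.7,0,0,-2.4,0],[-1.5,-3.4,-0.7,0,0,-2.4,0],[-1.5,-3.8,-0.7,0,0,-2.4,0],[-1.5,-3.8,-0.7,0,0,-2.4,0],[-1.5,-3.8,-0.7,0,0,-2.4,0],[-1.5,-3.8,-0.7,0,0,-2.4,0],[-1.5,-3.8,-0.7,0,0,-2.4,0]]' 60
python3 - <<'E'
from h import *
H=R.from_euler('z',-5.8,degrees=True)
cal,im,d=snap('wrist','w4.png')
for t,z in [('jaw_index',.033),('marker_line',.033),('jaw_grip',.074)]:
    for x in manip.tip_of(t,'wrist')[:2]:
        p=onz(cal,x['pixel'],z); print(t,round(x['p'],2),np.round(x['pixel'],1),np.round(p,4),np.round(H.apply(p-[.501,0,0]),4))
r=manip.trace('jaw_grip','wrist')
if r:
    P=pts(cal,d,r[0]['pixels']); Q=P[(P[:,2]>.076)&(P[:,2]<.095)]
    if len(Q)>20: c,s,a=cv2.minAreaRect((Q[:,:2]*1000).astype(np.float32)); print(np.round(c,1),np.round(s,1),round(a,1),np.median(Q[:,2]))
for t in ['jaw_index','marker_line','marker']:
    for x in manip.trace(t,'wrist')[:1]: print(t,x['p'],x['box'])
cv2.imwrite('pics/w4b.png',cv2.resize(im[:,:,::-1],(784,588)))
print(manip.get_obs()['position'])
E
```

```text
clock: 20.75
position: [0.4762, -0.1115, 0.1872]
ee_rot: [0.999, 0.051, -0.0, 0.0]
ft_force: [0.2, 0.1, -0.3]
grip_width: 0.504
grasp_force: 0.0
jaw_index 0.82 [253.8 189.8] [ 0.4789 -0.0905  0.033 ] [-0.0312 -0.0878  0.033 ]
marker_line 0.66 [292.9 199.3] [ 0.4744 -0.1212  0.033 ] [-0.0388 -0.1179  0.033 ]
jaw_grip 0.71 [302.2 157.5] [ 0.5137 -0.1218  0.074 ] [ 0.0003 -0.1224  0.074 ]
[ 515.  -122.6] [35. 14.] 5.5 0.08572177707847085
jaw_index 0.8 [239.8, 105.5, 319.8, 194.8]
marker_line 0.54 [285.1, 188.2, 303.2, 202.3]
marker 0.56 [287.6, 187.8, 304.6, 201.1]
[ 0.47628965 -0.11079272  0.18732757]
```

View pics/w4b.png

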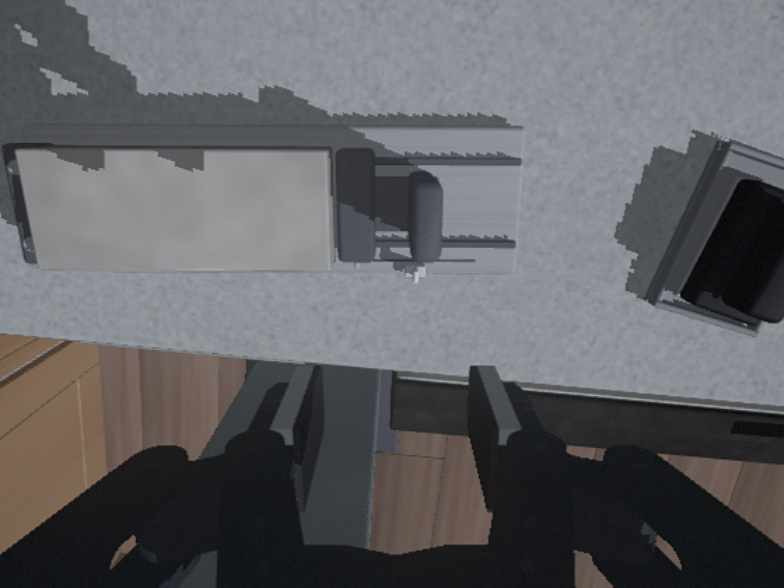

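Run:
```python
from h import *
print(manip.get_obs()['joint_pos'], manip.get_calibration('wrist')['xyz'])
go((.515,-.1225,.14),5.8)
go((.515,-.1225,.14),185.8)
```

```text
[ 0.62476672  0.11088141 -0.51572184  1.86489132  0.05913333  1.18070804
 -1.37882278] [ 0.55081369 -0.10428302  0.31526077]
[0.746, 0.312, 0.947] [0.001, -0.0, 0.011] rows 0.9960498697146318 0.008410063421688395
[0.746, 0.312, 0.947] [0.0, 0.001, -22.489] rows 0.9960498697146318 16.814038028273515
```

The pointer tip is at (254, 190) and the marker rib at (293, 197), about 30 mm apart. The camera sits on the far side of the tool, so I'll turn the hand half round. That lets it see the pointer while gripping.

```bash
python3 -m pendant '[[0,0,0,0,0,-1,0],[0,0,0,0,0,-2.3,0],[0,0,0,0,0,-3.6,0],[0,0,0,0,0,-4.9,0],[0,0,0,0,0,-6.2,0],[0,0,0,0,0,-7.5,0],[0.4,0.2,0,0,0,-8.8,0],[0.75,0.31,0,0,0,-10.1,0],[0.75,0.31,0,0,0,-11.4,0],[0.75,0.31,0,0,0,-11.4,0]]' 60
python3 -c "
from h import *
go((.515,-.1225,.15),185.8)"
```

```text
clock: 22.4
position: [0.5152, -0.1223, 0.1872]
ee_rot: [0.662, 0.749, 0.0, -0.0]
ft_force: [0.2, 0.6, 0.5]
grip_width: 0.495
grasp_force: 0.0
[-0.004, -0.004, 0.743] [0.001, -0.003, -11.097] rows 0.5945654118380936 8.296748703142894
```

```bash
python3 -m pendant '[[0,0,0,0,0,-1,0],[0,0,0,0,0,-2.3,0],[0,0,0,0,0,-3.6,0],[0,0,0,0,0,-4.9,0],[0,0,0,0,0,-6.2,0],[0,0,0,0,0,-7.5,0],[0,0,0.2,0,0,-8.8,0],[0,0,0.5,0,0,-10.1,0],[0,0,0.74,0,0,-11.1,0],[0,0,0.74,0,0,-11.1,0]]' 60
python3 - <<'E'
from h import *
H=R.from_euler('z',-5.8,degrees=True)
cal,im,d=snap('wrist','w5.png')
for t,z in [('jaw_index',.033),('marker_line',.033),('jaw_grip',.074)]:
    for x in manip.tip_of(t,'wrist')[:2]:
        p=onz(cal,x['pixel'],z); print(t,round(x['p'],2),np.round(x['pixel'],1),np.round(p,4),np.round(H.apply(p-[.501,0,0]),4))
r=manip.trace('jaw_grip','wrist')
if r:
    P=pts(cal,d,r[0]['pixels']); Q=P[(P[:,2]>.08)&(P[:,2]<.095)]
    if len(Q)>20: c,s,a=cv2.minAreaRect((Q[:,:2]*1000).astype(np.float32)); print(np.round(c,1),np.round(s,1),round(a,1),np.median(Q[:,2]))
cv2.imwrite('pics/w5b.png',cv2.resize(im[:,:,::-1],(784,588)))
go((.515,-.1225,.069),185.8)
E
```

```text
clock: 23.65
position: [0.5145, -0.1224, 0.1497]
ee_rot: [-0.049, 0.999, 0.0, -0.001]
ft_force: [-0.4, 0.2, 0.1]
grip_width: 0.499
grasp_force: 0.0
jaw_index 0.87 [331.9 156.3] [ 0.4774 -0.0947  0.033 ] [-0.033  -0.0918  0.033 ]
marker_line 0.53 [285.1 150.7] [ 0.4768 -0.1254  0.033 ] [-0.0368 -0.1223  0.033 ]
jaw_grip 0.74 [280.3 226.6] [ 0.5144 -0.1247  0.074 ] [ 0.0007 -0.1254  0.074 ]
[ 513.3 -122.4] [34.7 13.9] 5.2 0.08588648774462951
[0.011, 0.0, 1.638] [-0.005, 0.006, -0.009] rows 1.3108071616178292 0.00850278874525989
```

View pics/w5b.png

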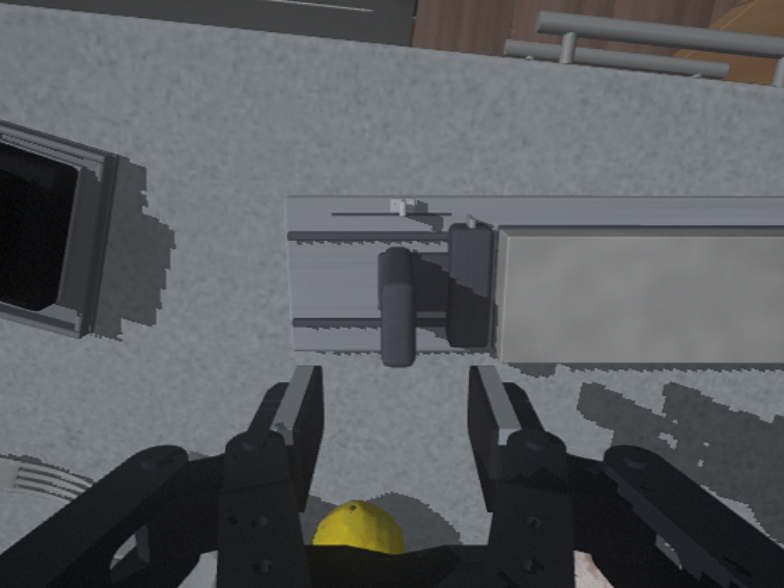

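The view shows the handle at about (282, 218), the pointer tip at (337, 157) and the marker rib at (288, 149), all unobstructed by the fingers. Both views put the gap at 30.1–30.5 mm. Next I'll go down and grip.

```bash
python3 -m pendant '[[0.01,0,0.4,0,0,0,0],[0.01,0,0.8,0,0,0,0],[0.01,0,1.2,0,0,0,0],[0.01,0,1.5,0,0,0,0],[0.01,0,1.64,0,0,0,0],[0.01,0,1.64,0,0,0,0],[0.01,0,1.64,0,0,0,-0.9],[0.01,0,1.64,0,0,0,-0.9],[0.01,0,1.64,0,0,0,-0.9],[0.01,0,1.64,0,0,0,-0.9]]' 70
```

```text
clock: 25.15
position: [0.5151, -0.1215, 0.0691]
ee_rot: [-0.052, 0.999, 0.0, 0.0]
ft_force: [-1.4, 4.5, 6.0]
grip_width: 0.153
grasp_force: 68.6
```

```bash
python3 -m pendant '[[0,-0.06,0,0,0,0,-0.9],[0,-0.12,0,0,0,0,-0.9],[0,-0.18,0,0,0,0,-0.9],[0,-0.24,0,0,0,0,-0.9],[0,-0.3,0,0,0,0,-0.9],[0,-0.36,0,0,0,0,-0.9],[0,-0.42,0,0,0,0,-0.9],[0,-0.48,0,0,0,0,-0.9],[0,-0.54,0,0,0,0,-0.9],[0,-0.54,0,0,0,0,-0.9]]' 70
cat > meas.py <<'E'
from h import *
import sys
H=R.from_euler('z',-5.8,degrees=True)
o=manip.get_obs();print('tcp',np.round(H.apply(o['position']-[.501,0,0]),4),np.round(o['ft_force'],1))
for n in ['wrist','scene','top']:
    cal,im,d=snap(n,n+sys.argv[1]+'.png'); q={}
    for t,z in [('jaw_index',.033),('marker_line',.033)]:
        for x in manip.tip_of(t,n)[:1]:
            p=H.apply(onz(cal,x['pixel'],z)-[.501,0,0]); q[t]=p[1]; print(n,t,round(x['p'],2),np.round(x['pixel'],1),np.round(p,4))
    if len(q)==2: print('to pull mm',1000*(q['jaw_index']-q['marker_line']))
    if n=='wrist':
        c=im[100:300,180:400] if len(sys.argv)<3 else eval('im['+sys.argv[2]+']'); cv2.imwrite('pics/c'+sys.argv[1]+'.png',cv2.resize(c[:,:,::-1],None,fx=3,fy=3,interpolation=cv2.INTER_CUBIC))
E
python3 meas.py 6
```

```text
clock: 26.4
position: [0.5176, -0.1468, 0.069]
ee_rot: [-0.052, 0.999, 0.001, -0.0]
ft_force: [-6.0, 10.4, 9.1]
grip_width: 0.153
grasp_force: 69.1
tcp [ 0.0016 -0.1477  0.069 ] [-6.  10.4  9.1]
wrist jaw_index 0.73 [360.7 184.1] [-0.0329 -0.114   0.033 ]
wrist marker_line 0.98 [344.4 175.5] [-0.0368 -0.1214  0.033 ]
to pull mm 7.467167521683443
scene jaw_index 0.58 [300.4 270.2] [-0.0288 -0.1191  0.033 ]
scene marker_line 0.56 [301.8 271.3] [-0.0325 -0.1179  0.033 ]
to pull mm -1.1792949841044202
top jaw_index 0.56 [258.3 174.9] [ 0.1572 -0.154   0.033 ]
top marker_line 0.51 [297.7 180.1] [ 0.1375 -0.2472  0.033 ]
to pull mm 93.17993743632391
```

View pics/wrist6.png

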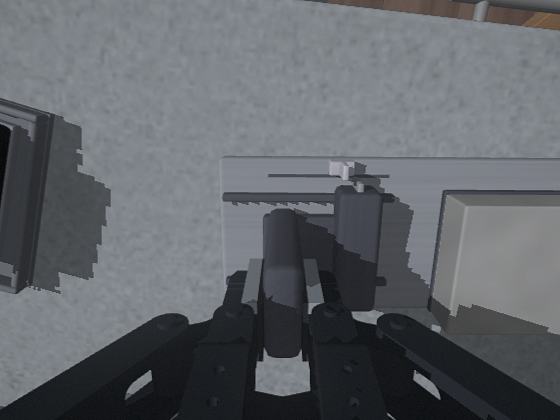

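The view shows the hand holding the handle at (283, 240), with the jaw clear of the stone. The pointer is at about (360, 187) and the marker at (347, 170), so it isn't level yet. I'll take an enlarged crop.

```bash
python3 -c "
import cv2
im=cv2.imread('pics/wrist6.png')[145:205,310:400]
cv2.imwrite('pics/c6.png',cv2.resize(im,None,fx=8,fy=8,interpolation=cv2.INTER_NEAREST))"
```

```text
(no output)
```

View pics/c6.png

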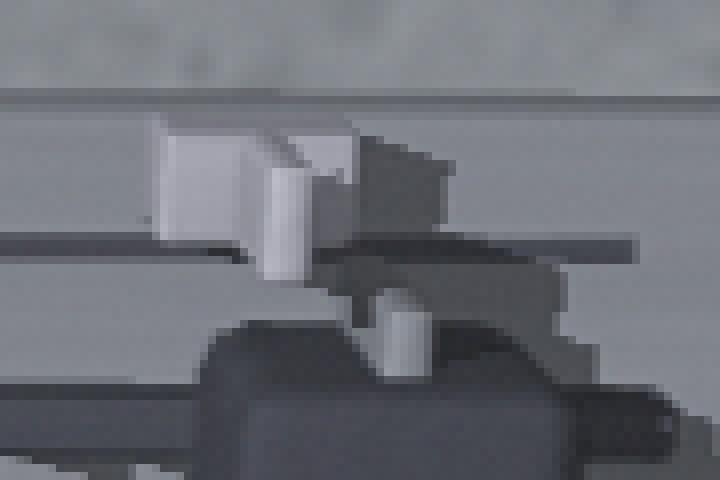

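```bash
python3 -m pendant '[[0,-0.03,0,0,0,0,-0.9],[0,-0.06,0,0,0,0,-0.9],[0,-0.09,0,0,0,0,-0.9],[0,-0.11,0,0,0,0,-0.9],[0,-0.13,0,0,0,0,-0.9],[0,-0.13,0,0,0,0,-0.9],[0,-0.13,0,0,0,0,-0.9],[0,-0.13,0,0,0,0,-0.9],[0,-0.13,0,0,0,0,-0.9],[0,-0.13,0,0,0,0,-0.9]]' 70
python3 meas.py 7; python3 -c "
import cv2
im=cv2.imread('pics/wrist7.png')[140:215,310:400]
cv2.imwrite('pics/c7.png',cv2.resize(im,None,fx=8,fy=8,interpolation=cv2.INTER_NEAREST))"
```

```text
clock: 28.1
position: [0.5181, -0.1526, 0.069]
ee_rot: [-0.052, 0.999, 0.001, -0.0]
ft_force: [-5.7, 11.4, 10.4]
grip_width: 0.154
grasp_force: 69.3
tcp [ 0.0016 -0.1535  0.069 ] [-5.7 11.4 10.4]
wrist jaw_index 0.9 [359.1 181.2] [-0.0343 -0.1206  0.033 ]
wrist marker_line 0.94 [357.9 174.6] [-0.0373 -0.1213  0.033 ]
to pull mm 0.7188296831452112
scene jaw_index 0.69 [302.4 268.5] [-0.0309 -0.1247  0.033 ]
```

View pics/c7.png

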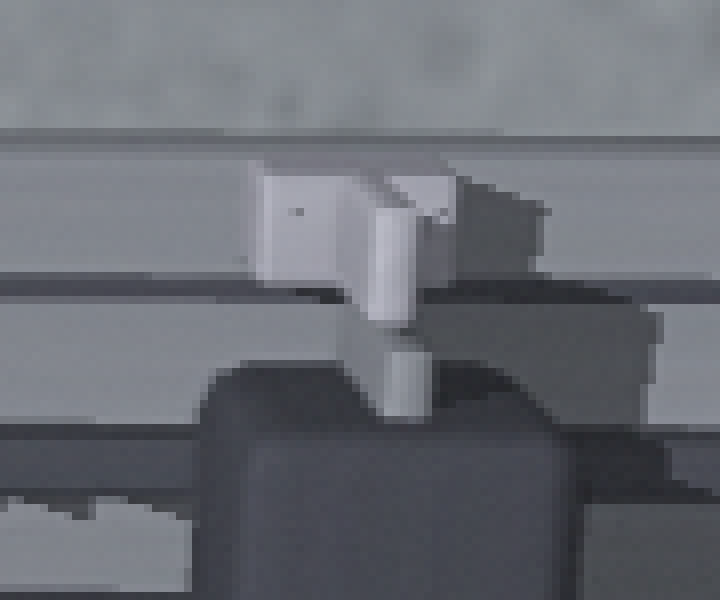

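The crop shows the rib at x=392 and the pointer at x=407 (8x), so about 0.8 mm remains. The network says 0.7 mm.

```bash
python3 -m pendant '[[0,-0.017,0,0,0,0,-0.9],[0,-0.017,0,0,0,0,-0.9],[0,-0.017,0,0,0,0,-0.9],[0,-0.017,0,0,0,0,-0.9],[0,-0.017,0,0,0,0,-0.9],[0,-0.017,0,0,0,0,-0.9],[0,-0.017,0,0,0,0,-0.9],[0,-0.017,0,0,0,0,-0.9],[0,-0.017,0,0,0,0,-0.9],[0,-0.017,0,0,0,0,-0.9]]' 70
python3 meas.py 8; python3 -c "
import cv2
im=cv2.imread('pics/wrist8.png')[140:215,310:400]
cv2.imwrite('pics/c8.png',cv2.resize(im,None,fx=8,fy=8,interpolation=cv2.INTER_NEAREST))"
```

```text
clock: 29.8
position: [0.5182, -0.1534, 0.069]
ee_rot: [-0.052, 0.999, 0.001, -0.0]
ft_force: [-5.6, 12.4, 9.7]
grip_width: 0.15
grasp_force: 69.3
tcp [ 0.0016 -0.1544  0.069 ] [-5.6 12.4  9.7]
wrist jaw_index 0.79 [359.6 186.4] [-0.0319 -0.121   0.033 ]
wrist marker_line 0.73 [361.2 173.2] [-0.0379 -0.1207  0.033 ]
to pull mm -0.32863386588054266
scene jaw_index 0.79 [304.9 270.3] [-0.0374 -0.123   0.033 ]
scene marker_line 0.48 [302.1 270. ] [-0.0318 -0.1211  0.033 ]
to pull mm -1.8964694214638618
```

View pics/c8.png

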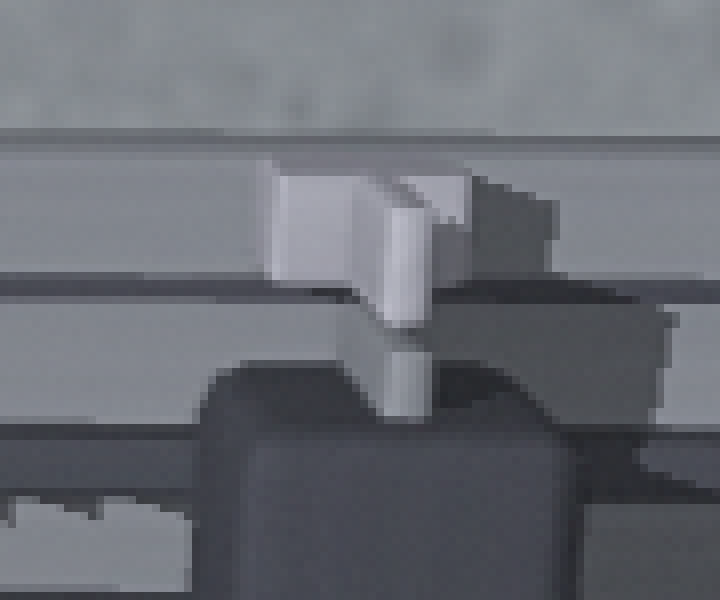

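The rib (384–431) and pointer (383–431) are now in line, and the grip is steady, so I'm handing in.

```bash
python3 -c "
from workcell import manip
print(manip.hand_in())"
```

```text
the job is handed in; nothing more can be done
None
```

I rubbed the stone's whole length in one stroke at about 9–10 N (readings taken between moves), put the block back flat in its tray, and handed in at about 30 s with the spring jaw held out and its pointer level with the marker; no verdict was returned.

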